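# Sweep the sample vials up to the rail with the straightedge

## Robot

A 7-joint arm with a two-finger parallel gripper is mounted at the origin on a cart in front of the work surface, level with it; the furniture and walls round the work are solid. World frame = base frame: x ahead of the robot, y to its left, z up, the work surface at z = 0. Lengths are in m, angles in rad, forces in N, time in s.
With the tool pointing down it reaches from about 0.425 to 0.925 m from the base axis. Payload 6.8 kg.
Tool frame: the origin (TCP) lies midway between the tips of the shut fingers; the grasp point (between the pads) lies 19 mm behind it; z points along the fingers, y is the direction in which the jaws open and shut (so a half turn about z gives the same grasp; the last joint's range is limited). The gripper opens to 85 mm and grips with 20 to 120 N. Pads are 22 mm wide; open, the fingers measure 114 mm over their backs; the gripper's body (76 mm by 85 mm) begins 54 mm behind the grasp point. The pads swing forward as they close: fully open they stand 13 mm farther back than shut.
Start: joints at [-1.434, 0.477, 0.022, 1.555, -0.011, 1.109, -0.083], TCP at [0.164, 0.655, 0.231] pointing down, gripper open.
Joint ranges: [-2.96, 2.96], [-0.34, 2.1], [-1.41, 1.46], [0.24, 2.44], [-1.37, 4.51], [0.17, 1.92], [-2.96, 2.96]. Speed limits (rad/s): [2.39, 2.39, 3.14, 3.14, 3.14, 3.14, 3.14].

## Interface

Orientations are given as a unit quaternion [w, x, y, z].
In Python, from station import * gives the robot as it stands. The module is installed in compiled form; this text tells all that it offers.
- The arm moves only by the tool jog_arm, never from a script. Its arguments are lists of equal length, an entry for each row: "dp": the shift along the tool's x, y, z in units of 25 mm (1.0 is 25 mm), a list of three; "angular": the turn, a rotation vector about the tool's x, y, z in units of 5 degrees (1.0 is 5 degrees), a list of three; "claw": the finger opening in mm, from 0 to 85.4. A call has exactly 5 rows; each row is the pose to reach, as a shift and turn from the pose commanded when the call began, along the tool's axes at that moment; what a row does not reach only later rows make up. A row lasts 1/10 s, in which the tool goes at most 50 mm and 8.59 degrees, less where a joint would pass 70% of its speed; a pose out of reach is approached as far as the arm can. A call with a gripper value outside its range is refused whole. The fingers move at their own pace and stop on an object; "grip_force" is the grip in N (left out, the last holds). Time passes only in rows, so rows that repeat a pose let the fingers close, or fill a call up. It gives the time, the measured TCP pose, the force and the opening at its end, in the units of the state.
- get_obs(): the state, without advancing time (a new reading comes with each control period).
- read_camera(name): name is "side" or "top" or "wrist"; returns a dict with "pixels" (480x640x3 uint8, blue, green, red), "camera_matrix" (3x3 intrinsics, pixels), "rvec" (rotation vector, rad) and "tvec" (3), from world to camera coordinates, as OpenCV has them. Camera axes: x right, y down, z forward; pixel columns grow to the right and rows downward; lengths in m; the calibration is good to about 2 mm. A picture is of the moment at which its call begins. There is no depth.
- hand_in(): hands the job in, once; it reports no verdict.
The state is a dict: "t": time; "q": joint angles; "joint_vel": joint speeds; "joint_torque": joint torques, N m; "eef_pos": TCP position; "tool_rot": TCP orientation; "contact_force": force on the tool from outside, world axes, zero at the start; "torque": the same for the moment, N m; "gripper_width": opening from 0.0 (shut) to 1.0 (fully open).
Only numpy, scipy, OpenCV 4.12 (cv2) and the standard library are available. Lean on these libraries where they do the work, as an engineer would, in place of code of your own. Each camera call takes 0.05 s, during which the arm holds its last target.

## Task

Pick up the aluminium straightedge by its upright grip and, with it, push the three capped glass vials on the white board forward together, as one row, until all three stand upright against the rail at the far side of the board. Do not touch the vials with the gripper, and leave the brown bottle, the small beaker and the carton where they are. Finally let go of the straightedge, standing upright on the board or the bench.

Things in the scene. Friction and masses are not known exactly. Their poses are not given: they have to be found in the camera images.
- board: white board fixed on the bench, 300 mm wide (y), top at z = 6 mm, with an aluminium rail along its far side. Origin at bench height under the middle of the rail's front face; +x from the vials into the rail, y along the rail. Board from x = -200 to 35 mm; rail face at x = 0, y = -140 to 140, top z = 28 mm. A vial at the rail has its axis at x = -12; at the start x = -110 to -65, y = -75 to 75 mm
- straightedge: loose aluminium bar, 220 mm long (y), 36 deep (x; long faces alike), 28 high, standing left of the board, roughly along world x. Grey upright grip in its middle: 20 mm thick (x), 70 long (y), z = 32 to 120 mm. About 300 g. Origin at the centre of its underside, z up. Grip it across the 20 mm, fingertips above z = 65 mm, to pass over the vials' caps
- vial_1: capped clear glass sample vial with a black screw cap, loose, upright on the white board; 25 mm in diameter, 58 mm tall with cap, about 30 g; origin at the centre of its underside, z up
- vial_2: capped clear glass sample vial with a black screw cap, loose, upright on the white board; 25 mm in diameter, 58 mm tall with cap, about 30 g; origin at the centre of its underside, z up
- vial_3: capped clear glass sample vial with a black screw cap, loose, upright on the white board; 25 mm in diameter, 58 mm tall with cap, about 30 g; origin at the centre of its underside, z up
- brown_bottle: brown bottle with black cap, 33 mm in diameter, 75 mm tall, loose on the bench beside one end of the board (left or right); origin at the centre of its underside; not to be moved
- small_beaker: small clear beaker, about 53 x 59 mm, 61 mm tall, loose on the bench beside the other end of the board; origin at the centre of its underside; not to be moved
- carton: small blue carton, 48 x 60 mm, 32 mm tall, loose on the bench near its front edge; origin at the centre of its underside; not to be moved
Things that resemble listed ones, but are neither listed nor needed, are in the scene too. Leave any blue look-alike of the vial_2 alone.

How it is judged:
On the way:
1. the straightedge is picked up off the bench (height (world z) of straightedge above 0.02 m), for 0.1 s.
At the end, for the whole second after the job is handed in: All three vials stand upright (within about 10 degrees) and at rest against the rail: no gap to its front face wider than about 12 mm, and within its length (axes within 130 mm of its middle); the straightedge stands upright (within about 6 degrees) and at rest on the board or the bench, let go (x of vial_1 in the frame of board between -0.025 and -0.005 m and y of vial_1 in the frame of board between -0.13 and 0.13 m and angle between each of vial_1, vial_2, vial_3's own z axis and vertical below 0.17 rad and linear speed of each of vial_1, vial_2, vial_3, straightedge below 0.02 m/s and x of vial_2 in the frame of board between -0.025 and -0.005 m and y of vial_2 in the frame of board between -0.13 and 0.13 m and x of vial_3 in the frame of board between -0.025 and -0.005 m and y of vial_3 in the frame of board between -0.13 and 0.13 m and angle between straightedge's own z axis and vertical below 0.1 rad and height (world z) of straightedge below 0.02 m); the robot touches nothing.
It fails at once if a vial is touched by the gripper or arm (contact force between any of the fingers, the arm and vial_1 above 0.5 N or contact force between any of the fingers, the arm and vial_2 above 0.5 N or contact force between any of the fingers, the arm and vial_3 above 0.5 N).
It fails at once if a vial is brought to the rail (gap under 8 mm) alone, while another is still more than 45 mm from it (x of any of vial_1, vial_2, vial_3 in the frame of board above -0.02 m and x of any of vial_1, vial_2, vial_3 in the frame of board below -0.057 m).
It fails at once if the brown bottle, the small beaker or the carton is moved by more than 20 mm (distance of any of brown_bottle, small_beaker, carton from where it was at the start of the episode above 0.02 m).
It also fails if it takes over 38 s, if anything falls off the work surface, if the arm or the gripper's body presses on something with over 40 N, if the wrist force passes 120 N, or if a joint passes its speed limit or range.

## Working session

There is one attempt and no reset: what is moved stays moved. The work goes in short steps, Python scripts to look and compute and a tool call to move; the robot and the scene stay as the last step left them, time stands still between calls to the robot, and variables do not carry over. Pictures are saved under pics/ and viewed, and the job is handed in when it is done.

Besides the shell and the picture viewer there is one more tool, called by a JSON object that holds its "op" and its "data". jog_arm: Moves the arm, as the interface text tells. Its arguments: {"type":"object","properties":{"dp":{"type":"array","items":{"type":"array","items":{"type":"number"}}},"angular":{"type":"array","items":{"type":"array","items":{"type":"number"}}},"claw":{"type":"array","items":{"type":"number"}},"grip_force":{"type":"number"}},"required":["dp","angular","claw"]}

```bash
mkdir -p pics; python3 - <<'E'
from station import *
import cv2,pickle
o=get_obs();print({k:o[k] for k in('t','q','eef_pos','tool_rot','contact_force','gripper_width')})
d={}
for n in('side','top','wrist'):
    c=read_camera(n);d[n]=c;cv2.imwrite(f'pics/{n}0.png',c['pixels']);print(n,c['camera_matrix'],c['rvec'],c['tvec'])
pickle.dump(d,open('c0.pkl','wb'))
E
```

```text
{'t': 0.0, 'q': array([-1.43412116,  0.47782339,  0.02238627,  1.55647626, -0.0114976 ,
        1.10929135, -0.08311279]), 'eef_pos': array([0.16347657, 0.65428307, 0.23030054]), 'tool_rot': array([-3.24877108e-05,  1.22097962e-01,  9.92517614e-01, -9.34220332e-04]), 'contact_force': array([0.49751208, 0.06815271, 0.65149379]), 'gripper_width': 1.0049662522433898}
side [[447.18554059   0.         321.75782265]
 [  0.         447.18554059 236.19037646]
 [  0.           0.           1.        ]] [ 2.12254073 -0.15551326  0.11419271] [-0.49965874  0.06570741  0.90782032]
top [[493.06128217   0.         318.84513512]
 [  0.         493.06128217 243.81256923]
 [  0.           0.           1.        ]] [ 2.13034155 -2.0566009   0.2449571 ] [-0.02136614  0.5211828   1.07263051]
wrist [[386.50591898   0.         319.99478323]
 [  0.         386.50591898 235.92578636]
 [  0.           0.           1.        ]] [-2.25978126 -1.76301778 -0.29210703] [-0.6741395  -0.04238883  0.38134155]
```

View pics/side0.png

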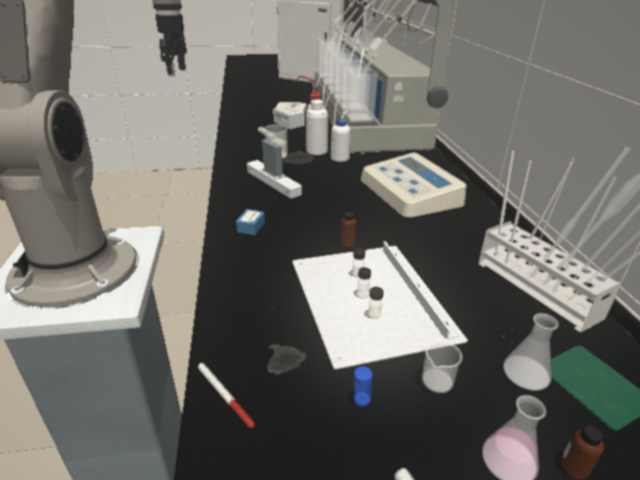

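View pics/top0.png

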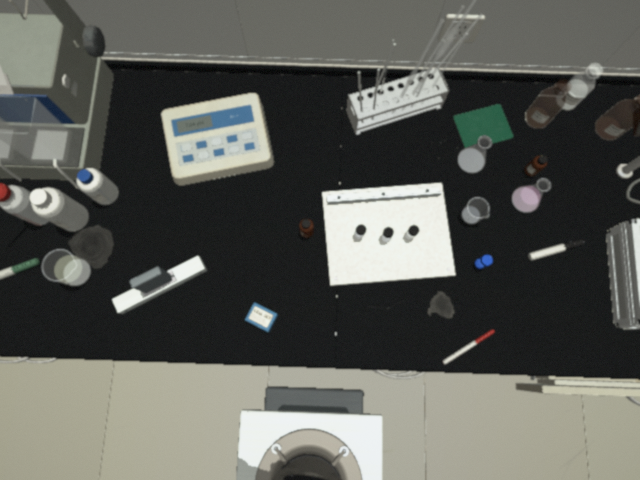

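View pics/wrist0.png

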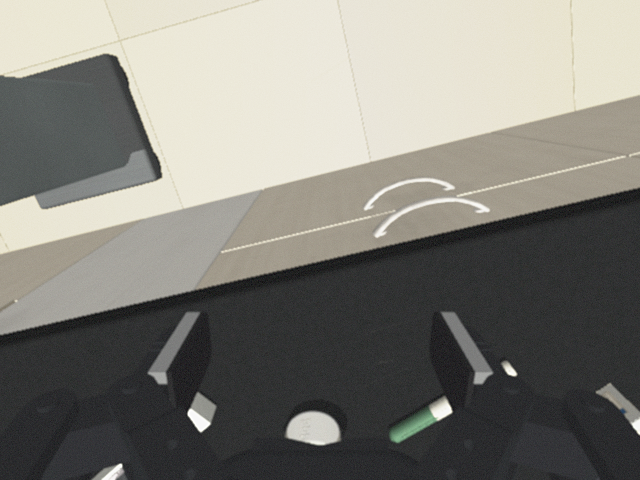

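```bash
cat > h.py <<'E'
import cv2,pickle,numpy as np
def ray(c,uv):
    K=c['camera_matrix'];R=cv2.Rodrigues(np.array(c['rvec']))[0];t=np.array(c['tvec']).ravel()
    return -R.T@t, R.T@np.linalg.inv(K)@np.array([uv[0],uv[1],1.])
def onz(c,uv,z):
    o,d=ray(c,uv);return o+d*(z-o[2])/d[2]
def proj(c,p):
    return cv2.projectPoints(np.array(p,float).reshape(-1,3),np.array(c['rvec']),np.array(c['tvec']),c['camera_matrix'],None)[0].reshape(-1,2)
E
python3 - <<'E'
from h import *
d=pickle.load(open('c0.pkl','rb'));c=d['top'];im=c['pixels']
a=cv2.resize(im[240:330,100:220],None,fx=5,fy=5,interpolation=2)
b=cv2.resize(im[170:300,300:470],None,fx=4,fy=4,interpolation=2)
cv2.imwrite('pics/za.png',a);cv2.imwrite('pics/zb.png',b)
E
```

```text
(no output)
```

View pics/za.png

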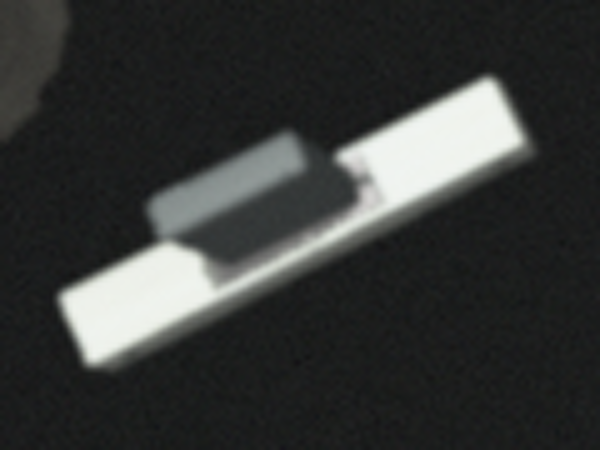

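View pics/zb.png

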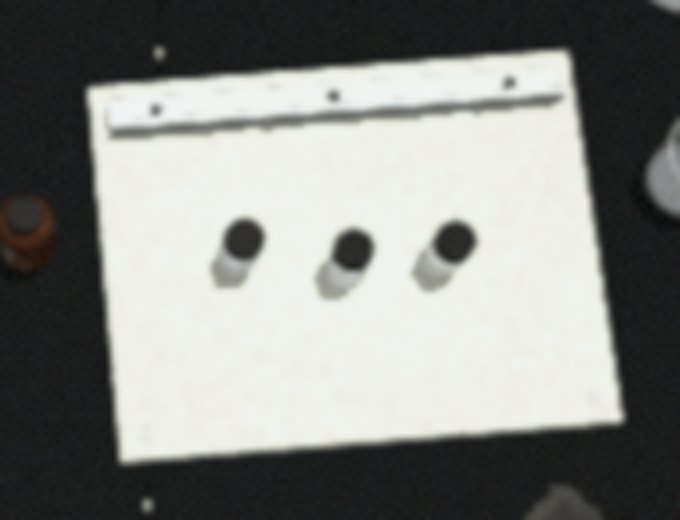

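```bash
python3 - <<'E'
from h import *
d=pickle.load(open('c0.pkl','rb'));c=d['top'];im=c['pixels']
def pts(l,s,off,z):
    return np.array([onz(c,((x+.5)/s-.5+off[0],(y+.5)/s-.5+off[1]),z) for x,y in l])
B=pts([(60,297),(492,75),(527,150),(90,365)],5,(100,240),.028);print(B.round(4),'cen',B.mean(0))
for i in range(4):
    v=B[(i+1)%4]-B[i];print(np.linalg.norm(v),np.degrees(np.arctan2(v[1],v[0])))
G=pts([(150,207),(293,130),(308,160),(163,240)],5,(100,240),.12);print('grip',G.round(4),G.mean(0))
for i in range(4):
    v=G[(i+1)%4]-G[i];print(np.linalg.norm(v),np.degrees(np.arctan2(v[1],v[0])))
P=pts([(88,87),(570,50),(624,422),(121,462)],4,(300,170),.006);print('board',P.round(4))
for i in range(4):
    v=P[(i+1)%4]-P[i];print(np.linalg.norm(v),np.degrees(np.arctan2(v[1],v[0])))
R=pts([(110,132),(563,98)],4,(300,170),.028);print('rail',R,np.linalg.norm(R[0]-R[1]))
# board frame: ex = from near to far
ey=(P[0]-P[1])+(P[3]-P[2]);th=np.arctan2(ey[1],ey[0])-np.pi/2;print('th',np.degrees(th), 'rail th',np.degrees(np.arctan2(*(R[0]-R[1])[[1,0]]))-90)
ex=np.array([np.cos(th),np.sin(th)]);eyv=np.array([-ex[1],ex[0]])
cen=P.mean(0)[:2];O=cen+ex*.0825;print('O',O, 'rail mid',R.mean(0))
g=cv2.cvtColor(im,6)
m=np.zeros_like(g);m[190:285,330:445]=((g<90)[190:285,330:445])*255
n,l,s,ce=cv2.connectedComponentsWithStats(m)
for i in range(1,n):
    if s[i,4]>30:
        w=onz(c,ce[i],.064)[:2];print(ce[i],s[i],w,'board',(w-O)@ex,(w-O)@eyv)
for n2,uv,z in (('bottle',(306,224),.075),('bottleb',(307,236),0),('beaker',(470,215),0),('beakertop',(481,207),.061),('carton',(262,317),.032)):
    w=onz(c,uv,z)[:2];print(n2,w,(w-O)@ex,(w-O)@eyv)
E
```

```text
[[0.3819 0.4711 0.028 ]
 [0.4936 0.2814 0.028 ]
 [0.4583 0.2617 0.028 ]
 [0.3513 0.4532 0.028 ]] cen [0.42128366 0.36682905 0.028     ]
0.22017056331023552 -59.51025413590938
0.04043018563464338 -150.79783770870816
0.21940335443036513 119.21031944220273
0.035521168218271504 30.350082525654567
grip [[0.4115 0.3986 0.12  ]
 [0.4471 0.3412 0.12  ]
 [0.4342 0.3333 0.12  ]
 [0.3975 0.3913 0.12  ]] [0.42257015 0.36609374 0.12      ]
0.06760154383344176 -58.207974349859676
0.015108306950386653 -148.39693094673052
0.06869204927241289 122.32686182284644
0.01579044467228324 27.661605353925008
board [[ 0.6692 -0.0047  0.006 ]
 [ 0.7041 -0.3042  0.006 ]
 [ 0.4699 -0.3308  0.006 ]
 [ 0.4354 -0.0322  0.006 ]]
0.30151547826283775 -83.34861251200351
0.23570462093224412 -173.51603545730322
0.3005996134651281 96.60067882834248
0.23543768373914278 6.7066871703158135
rail [[ 0.63308468 -0.01913295  0.028     ]
 [ 0.66447314 -0.29367084  0.028     ]] 0.2763264155794629
th 6.6260717241180735 rail th 6.5224185766544736
O [ 0.65162558 -0.15845458] rail mid [ 0.64877891 -0.1564019   0.028     ]
[360.57377049 229.70491803] [357 225   8  10  61] [ 0.55810175 -0.09830725] board -0.08595877498728022 0.07053720745957551
[413.07692308 230.10769231] [409 226   9   9  65] [ 0.56141247 -0.21968022] board -0.09667529856162603 -0.05040705353716077
[387.76923077 232.24615385] [384 228   9   9  65] [ 0.55423128 -0.16119519] board -0.09705997952374942 0.00851594442464463
[411.12623762 281.79950495] [351 277  94   8 404] [ 0.44039124 -0.21411827] board -0.2162463567602709 -0.030917721810648578
bottle [0.5642372  0.02802118] -0.0652873816572377 0.19531385032165047
bottleb [0.55518788 0.02710624] -0.07438182301737624 0.19544920877307548
beaker [ 0.62277086 -0.37236896] -0.05334538776714353 -0.20915598548214445
beakertop [ 0.62405779 -0.38003027] -0.052951081160488904 -0.21691461256525907
carton [0.3525742  0.12085947] -0.26482401165909514 0.31195561984052245
```

```bash
cat > mv.py <<'E'
from h import *
from station import *
import sys
from scipy.spatial.transform import Rotation as Ro
def go(x,y,z,yaw):  # yaw deg of tool y axis in world, tool down
    o=get_obs();q=o['tool_rot'];R=Ro.from_quat([q[1],q[2],q[3],q[0]])
    ty=np.array([np.cos(np.radians(yaw)),np.sin(np.radians(yaw)),0]);tz=np.array([0,0,-1.]);tx=np.cross(ty,tz)
    T=Ro.from_matrix(np.stack([tx,ty,tz],1))
    dp=R.inv().apply(np.array([x,y,z])-o['eef_pos'])/.025
    rv=np.degrees((R.inv()*T).as_rotvec())/5
    y0=R.as_matrix()[:,1]
    print('t',round(o['t'],2),'pos',o['eef_pos'].round(4),'yaw',np.degrees(np.arctan2(y0[1],y0[0])).round(2),'z',R.as_matrix()[:,2].round(3),'w',round(o['gripper_width'],3),'F',o['contact_force'].round(1))
    print('dp',dp.round(3),'ang',rv.round(3))
if __name__=='__main__': go(*map(float,sys.argv[1:5]))
E
python3 mv.py .4215 .3666 .2 30.2
```

```text
t 0.15 pos [0.1635 0.6545 0.2306] yaw 75.98 z [-0.    -0.001 -1.   ] w 0.998 F [-0.4 -0.3 -0.1]
dp [-12.803  -8.668   1.236] ang [-1.500e-02  7.000e-03  9.156e+00]
```

{"op": "jog_arm", "data": {"dp": [[-1.0,-0.7,0],[-2.3,-1.5,0],[-3.6,-2.4,0.1],[-5,-3.4,0.2],[-6.4,-4.3,0.3]], "angular": [[0,0,0.8],[0,0,1.7],[0,0,2.7],[0,0,3.7],[0,0,4.7]], "claw": [85,85,85,85,85], "grip_force": 60}}

```text
t: 0.65
eef_pos: [0.2935, 0.5102, 0.2235]
tool_rot: [-0.0, 0.323, 0.946, -0.0]
contact_force: [0.5, 0.4, 0.4]
gripper_width: 0.996
```

```bash
python3 mv.py .4215 .3666 .2 30.2
```

```text
t 0.65 pos [0.2935 0.5102 0.2235] yaw 52.28 z [-0. -0. -1.] w 0.996 F [0.5 0.4 0.4]
dp [-7.561 -1.41   0.943] ang [-5.000e-03  2.000e-03  4.415e+00]
```

{"op": "jog_arm", "data": {"dp": [[-1.6,-0.3,0.2],[-3.3,-0.6,0.4],[-5,-0.9,0.6],[-6.5,-1.2,0.8],[-7.55,-1.4,0.95]], "angular": [[0,0,1],[0,0,2],[0,0,3],[0,0,4],[0,0,4.4]], "claw": [85,85,85,85,85]}}

```text
t: 1.15
eef_pos: [0.4229, 0.3661, 0.1997]
tool_rot: [0.0, 0.499, 0.867, -0.0]
contact_force: [0.1, -0.0, 0.1]
gripper_width: 0.994
```

{"op": "jog_arm", "data": {"dp": [[0,0,0],[0,0,0],[0,0,0],[0,0,0],[0,0,0]], "angular": [[0,0,0],[0,0,0],[0,0,0],[0,0,0],[0,0,0]], "claw": [60,60,60,60,60]}}

```text
t: 1.65
eef_pos: [0.4204, 0.3701, 0.2001]
tool_rot: [-0.0, 0.496, 0.869, 0.0]
contact_force: [-0.6, 0.2, -1.0]
gripper_width: 0.704
```

```bash
python3 mv.py .4215 .3666 .08 30.2; python3 - <<'E'
from h import *
from station import *
c=read_camera('wrist');cv2.imwrite('pics/w1.png',c['pixels']);pickle.dump(c,open('w1.pkl','wb'))
# expected grip-top corners
a=np.radians(30.2);ex=np.array([np.cos(a),np.sin(a)]);ey=np.array([-ex[1],ex[0]]);o=np.array([.4215,.3666])
print(proj(c,[[*(o+sx*.01*ex+sy*.035*ey),.12] for sx in(-1,1) for sy in(-1,1)]).round(1))
E
```

```text
t 1.65 pos [0.4204 0.3701 0.2001] yaw 30.59 z [-0.  0. -1.] w 0.704 F [-0.6  0.2 -1. ]
dp [-0.144 -0.033  4.803] ang [ 0.    -0.004  0.078]
[[302.2 301.7]
 [301.1 195.9]
 [333.  301.9]
 [335.  196.1]]
```

View pics/w1.png

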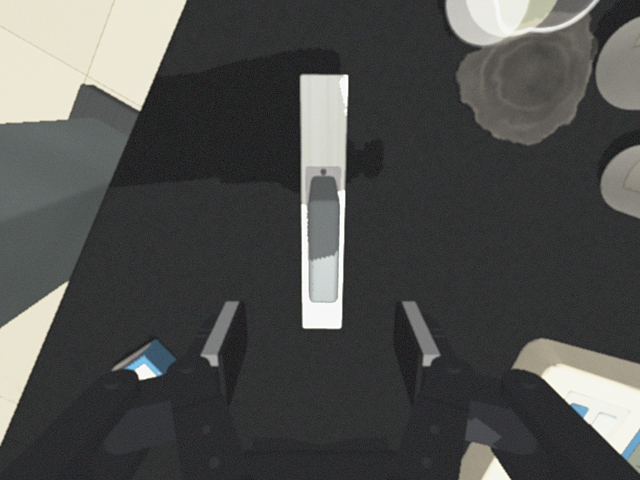

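{"op": "jog_arm", "data": {"dp": [[-0.14,0.07,0.8],[-0.14,0.07,2],[-0.14,0.07,3.2],[-0.14,0.07,4.3],[-0.14,0.07,4.8]], "angular": [[0,0,0],[0,0,0],[0,0,0],[0,0,0],[0,0,0]], "claw": [60,60,60,60,60]}}

```text
t: 2.2
eef_pos: [0.4231, 0.3664, 0.0778]
tool_rot: [-0.0, 0.496, 0.868, -0.002]
contact_force: [0.5, 0.4, -0.1]
gripper_width: 0.705
```

{"op": "jog_arm", "data": {"dp": [[0,0,0],[0,0,0],[0,0,0],[0,0,0],[0,0,0]], "angular": [[0,0,0],[0,0,0],[0,0,0],[0,0,0],[0,0,0]], "claw": [40,30,15,15,15], "grip_force": 60}}

```text
t: 2.7
eef_pos: [0.4251, 0.3677, 0.0815]
tool_rot: [0.0, 0.496, 0.868, 0.001]
contact_force: [-1.8, -1.0, 6.9]
gripper_width: 0.226
```

{"op": "jog_arm", "data": {"dp": [[0,0,0],[0,0,0],[0,0,0],[0,0,0],[0,0,0]], "angular": [[0,0,0],[0,0,0],[0,0,0],[0,0,0],[0,0,0]], "claw": [10,10,10,10,10], "grip_force": 60}}

```text
t: 3.2
eef_pos: [0.4251, 0.3677, 0.0815]
tool_rot: [0.0, 0.496, 0.868, 0.001]
contact_force: [-1.1, -0.1, 6.8]
gripper_width: 0.226
```

```bash
python3 mv.py .4215 .3666 .15 30.2
```

```text
t 3.2 pos [0.4251 0.3677 0.0815] yaw 30.47 z [ 0.001  0.002 -1.   ] w 0.226 F [-1.1 -0.1  6.8]
dp [ 0.038 -0.139 -2.742] ang [ 0.025 -0.011  0.055]
```

{"op": "jog_arm", "data": {"dp": [[0,0,-0.3],[0,0,-0.9],[0,0,-1.6],[0,0,-2.2],[0,0,-2.6]], "angular": [[0,0,0],[0,0,0],[0,0,0],[0,0,0],[0,0,0]], "claw": [10,10,10,10,10]}}

```text
t: 3.7
eef_pos: [0.4246, 0.3671, 0.1464]
tool_rot: [0.0, 0.496, 0.868, 0.001]
contact_force: [-0.5, -0.4, -2.7]
gripper_width: 0.228
```

{"op": "jog_arm", "data": {"dp": [[0,0,-0.2],[0,0,-0.6],[0,0,-1],[0,0,-1.2],[0,0,-1.2]], "angular": [[0,0,0],[0,0,0],[0,0,0],[0,0,0],[0,0,0]], "claw": [10,10,10,10,10]}}

```text
t: 4.2
eef_pos: [0.4248, 0.3673, 0.1759]
tool_rot: [0.0, 0.496, 0.868, 0.001]
contact_force: [0.4, -0.5, -2.0]
gripper_width: 0.226
```

```bash
python3 - <<'E'
from h import *
from station import *
for n in ('side','top'):
    c=read_camera(n);cv2.imwrite(f'pics/{n}2.png',c['pixels']);pickle.dump(c,open(f'{n}2.pkl','wb'))
a=np.array(get_obs()['eef_pos']);print(a)
E
python3 - <<'E'
import numpy as np
O=np.array([.650,-.157]);t=np.radians(6.6);ex=np.array([np.cos(t),np.sin(t)]);ey=np.array([-ex[1],ex[0]])
print(O+ex*-.150+ey*.008)
E
```

```text
[0.42426783 0.36688731 0.17486501]
[ 0.50007459 -0.16629359]
```

View pics/side2.png

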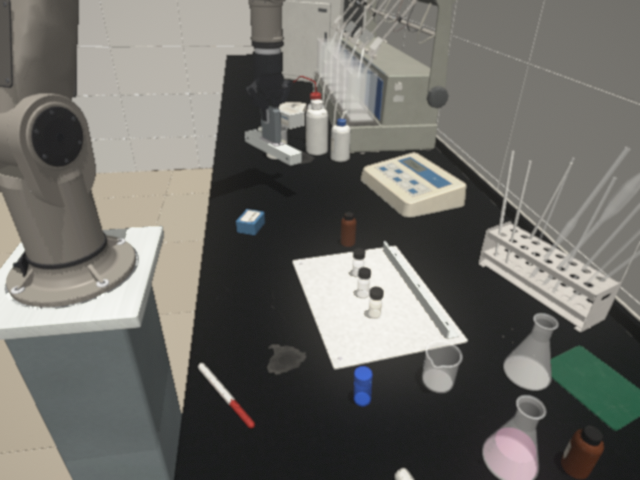

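View pics/top2.png

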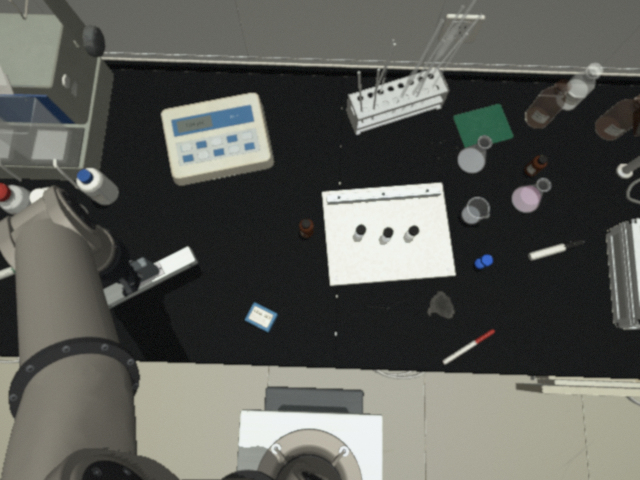

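```bash
python3 mv.py .465 .12 .2 18; python3 mv.py .465 .22 .2 24
```

```text
t 4.3 pos [0.4243 0.3669 0.1749] yaw 30.48 z [-0. -0. -1.] w 0.226 F [ 0.7  0.1 -1.8]
dp [-9.337 -3.605 -1.004] ang [-3.000e-03  1.000e-03  2.496e+00]
t 4.3 pos [0.4243 0.3669 0.1749] yaw 30.48 z [-0. -0. -1.] w 0.226 F [ 0.7  0.1 -1.8]
dp [-5.89  -1.577 -1.005] ang [-3.000e-03  1.000e-03  1.296e+00]
```

{"op": "jog_arm", "data": {"dp": [[-0.6,-0.2,-0.3],[-1.7,-0.5,-0.6],[-3,-0.8,-0.9],[-4.3,-1.2,-1],[-5.5,-1.5,-1]], "angular": [[0,0,0.2],[0,0,0.4],[0,0,0.7],[0,0,1],[0,0,1.3]], "claw": [10,10,10,10,10]}}

```text
t: 4.8
eef_pos: [0.4627, 0.2248, 0.201]
tool_rot: [0.0, 0.547, 0.837, 0.0]
contact_force: [0.6, -0.4, -2.4]
gripper_width: 0.227
```

```bash
python3 mv.py .48 .06 .2 16
```

```text
t 4.8 pos [0.4627 0.2248 0.201 ] yaw 23.68 z [ 0.001 -0.    -1.   ] w 0.227 F [ 0.6 -0.4 -2.4]
dp [-6.315 -2.014  0.042] ang [0.008 0.004 1.536]
```

{"op": "jog_arm", "data": {"dp": [[-1.2,-0.4,0],[-2.4,-0.8,0],[-3.7,-1.2,0],[-5,-1.6,0],[-6.3,-2,0]], "angular": [[0,0,0.3],[0,0,0.6],[0,0,0.9],[0,0,1.2],[0,0,1.5]], "claw": [10,10,10,10,10]}}

```text
t: 5.3
eef_pos: [0.4795, 0.061, 0.2006]
tool_rot: [-0.0, 0.6, 0.8, 0.0]
contact_force: [1.2, -0.2, -2.0]
gripper_width: 0.227
```

```bash
python3 mv.py .495 -.166 .2 6.6
```

```text
t 5.3 pos [0.4795 0.061  0.2006] yaw 16.2 z [ 0.  0. -1.] w 0.227 F [ 1.2 -0.2 -2. ]
dp [-8.891 -1.938  0.021] ang [ 0.002 -0.002  1.92 ]
```

{"op": "jog_arm", "data": {"dp": [[-1.2,-0.3,0],[-2.4,-0.5,0],[-3.6,-0.8,0],[-4.7,-1.0,0],[-5.5,-1.2,0]], "angular": [[0,0,0.3],[0,0,0.6],[0,0,0.8],[0,0,1],[0,0,1.2]], "claw": [10,10,10,10,10]}}

```text
t: 5.8
eef_pos: [0.489, -0.0799, 0.2006]
tool_rot: [0.0, 0.642, 0.767, -0.0]
contact_force: [-0.6, 0.7, -2.2]
gripper_width: 0.225
```

```bash
python3 mv.py .495 -.166 .2 6.6
```

```text
t 5.8 pos [ 0.489  -0.0799  0.2006] yaw 10.12 z [ 0. -0. -1.] w 0.225 F [-0.6  0.7 -2.2]
dp [-3.434 -0.367  0.027] ang [0.003 0.004 0.704]
```

{"op": "jog_arm", "data": {"dp": [[-0.9,-0.1,0],[-1.8,-0.2,0],[-2.6,-0.3,0],[-3.2,-0.35,0],[-3.43,-0.37,0]], "angular": [[0,0,0.2],[0,0,0.4],[0,0,0.6],[0,0,0.7],[0,0,0.7]], "claw": [10,10,10,10,10]}}

```text
t: 6.3
eef_pos: [0.4957, -0.1643, 0.2005]
tool_rot: [0.0, 0.664, 0.747, -0.0]
contact_force: [0.2, -0.5, -2.6]
gripper_width: 0.226
```

{"op": "jog_arm", "data": {"dp": [[0,0,0.3],[0,0,0.8],[0,0,1.4],[0,0,1.9],[0,0,2.2]], "angular": [[0,0,0],[0,0,0],[0,0,0],[0,0,0],[0,0,0]], "claw": [10,10,10,10,10]}}

```text
t: 6.8
eef_pos: [0.496, -0.16, 0.1432]
tool_rot: [-0.001, 0.662, 0.749, -0.001]
contact_force: [-0.3, 0.7, -2.2]
gripper_width: 0.224
```

```bash
python3 mv.py .495 -.166 .11 6.6;python3 - <<'E'
from h import *
from station import *
for n in ('side','top','wrist'):
    c=read_camera(n);cv2.imwrite(f'pics/{n}3.png',c['pixels']);pickle.dump(c,open(f'{n}3.pkl','wb'))
E
```

```text
t 6.8 pos [ 0.496  -0.16    0.1432] yaw 7.06 z [-0.003  0.001 -1.   ] w 0.224 F [-0.3  0.7 -2.2]
dp [-0.234 -0.066  1.327] ang [-0.028 -0.01   0.092]
```

View pics/side3.png

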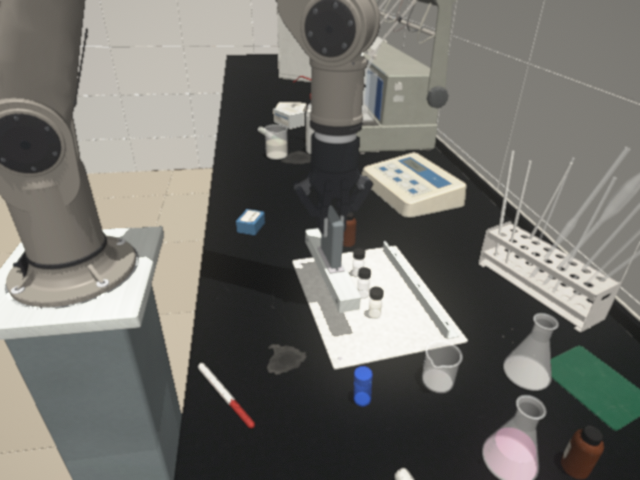

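View pics/top3.png

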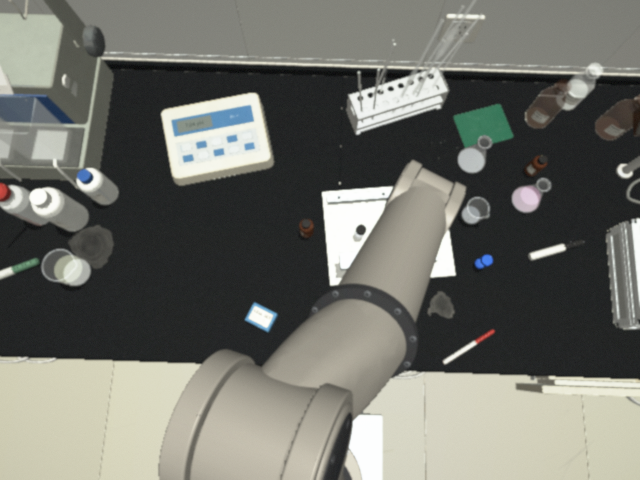

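View pics/wrist3.png

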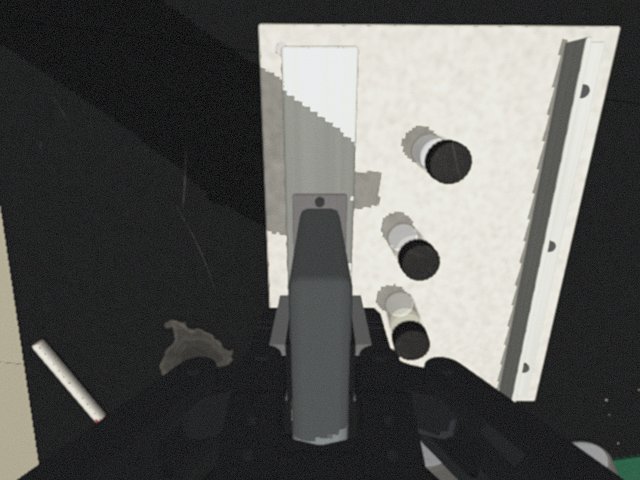

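```bash
python3 - <<'E'
from h import *
c=pickle.load(open('wrist3.pkl','rb'))
def L(n,a,b,z):
    A,B=onz(c,a,z),onz(c,b,z);v=A-B;print(n,A.round(4),B.round(4),'yaw',round(np.degrees(np.arctan2(v[1],v[0]))-90,2),np.linalg.norm(v).round(4))
L('near',(258,25),(268,305),.006)
L('far',(620,28),(535,400),.006)
L('railtopfront',(587,45),(513,400),.028)
zb=.1432-.0815
L('barfront',(357,46),(353,190),zb+.028)
L('barback',(284,46),(288,270),zb+.028)
print(onz(c,(320,46),zb+.028))
for uv in((448,162),(418,260),(410,341)):print(onz(c,uv,.064))
E
```

```text
near [ 0.4405 -0.0347  0.006 ] [ 0.4628 -0.2375  0.006 ] yaw 6.28 0.204
far [ 0.6734 -0.0081  0.006 ] [ 0.7079 -0.3038  0.006 ] yaw 6.65 0.2977
railtopfront [ 0.6424 -0.0248  0.028 ] [ 0.6726 -0.2883  0.028 ] yaw 6.53 0.2652
barfront [ 0.5003 -0.0506  0.0897] [ 0.5085 -0.1176  0.0897] yaw 6.97 0.0675
barback [ 0.4669 -0.0547  0.0897] [ 0.4794 -0.1667  0.0897] yaw 6.36 0.1127
[ 0.48337555 -0.05269182  0.0897    ]
[ 0.56277871 -0.10013332  0.064     ]
[ 0.55800614 -0.16163554  0.064     ]
[ 0.56455299 -0.21996071  0.064     ]
```

{"op": "jog_arm", "data": {"dp": [[0,0,0.4],[0,0,0.9],[0,0,1.4],[0,0,1.8],[0,0,1.9]], "angular": [[0,0,-0.1],[0,0,-0.1],[0,0,-0.1],[0,0,-0.1],[0,0,-0.1]], "claw": [10,10,10,10,10]}}

```text
t: 7.45
eef_pos: [0.4958, -0.1609, 0.0959]
tool_rot: [-0.001, 0.66, 0.752, -0.001]
contact_force: [-0.7, 0.4, -3.8]
gripper_width: 0.226
```

{"op": "jog_arm", "data": {"dp": [[0,0,0.05],[0,0,0.1],[0,0,0.1],[0,0,0.1],[0,0,0.1]], "angular": [[0,0,0],[0,0,0],[0,0,0],[0,0,0],[0,0,0]], "claw": [10,10,10,10,10]}}

```text
t: 7.95
eef_pos: [0.4971, -0.1612, 0.0954]
tool_rot: [0.0, 0.66, 0.752, 0.0]
contact_force: [-0.1, -0.9, -2.7]
gripper_width: 0.231
```

```bash
python3 mv.py .495 -.16 .089 6.6;python3 - <<'E'
from h import *
from station import *
for n in ('side','wrist'):
    c=read_camera(n);cv2.imwrite(f'pics/{n}4.png',c['pixels']);pickle.dump(c,open(f'{n}4.pkl','wb'))
cv2.imwrite('pics/s4z.png',cv2.resize(pickle.load(open('side4.pkl','rb'))['pixels'][200:370,280:480],None,fx=3.5,fy=3.5))
E
```

```text
t 7.95 pos [ 0.4971 -0.1612  0.0954] yaw 7.47 z [ 0.001  0.    -1.   ] w 0.231 F [-0.1 -0.9 -2.7]
dp [ 0.058 -0.077  0.254] ang [0.008 0.001 0.175]
```

View pics/s4z.png

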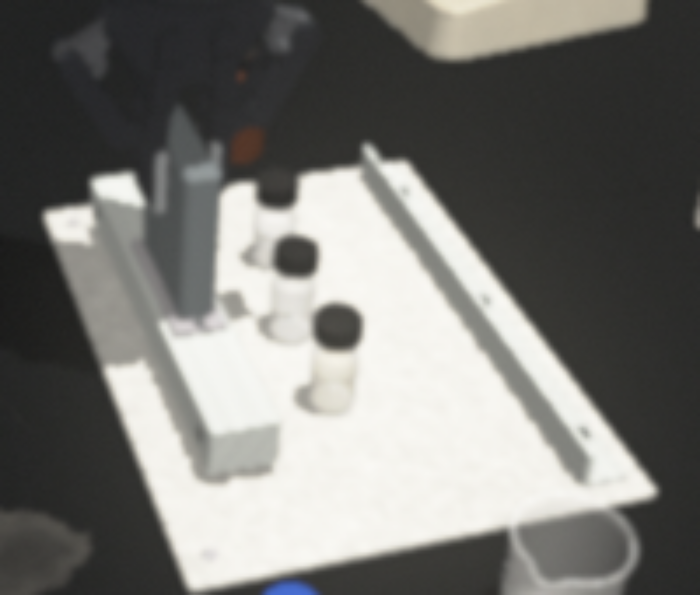

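View pics/wrist4.png

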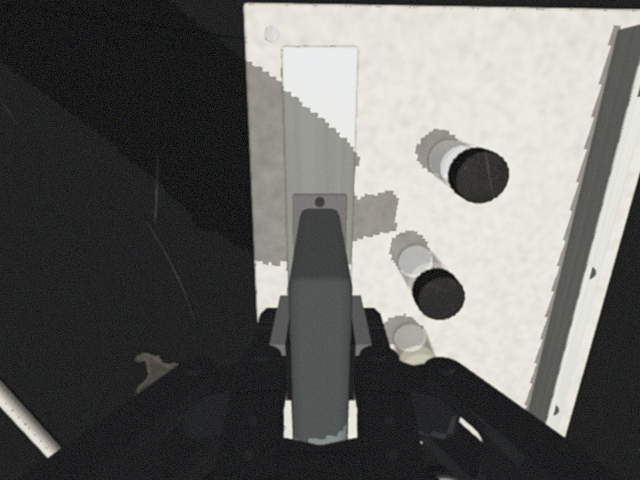

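{"op": "jog_arm", "data": {"dp": [[0,0,0.1],[0,0,0.2],[0,0,0.26],[0,0,0.26],[0,0,0.26]], "angular": [[0,0,0.1],[0,0,0.2],[0,0,0.2],[0,0,0.2],[0,0,0.2]], "claw": [10,10,10,10,10]}}

```text
t: 8.55
eef_pos: [0.4968, -0.1612, 0.0884]
tool_rot: [-0.0, 0.666, 0.746, -0.0]
contact_force: [-0.1, -0.6, -2.4]
gripper_width: 0.227
```

```bash
python3 mv.py .495 -.16 .089 6.6
```

```text
t 8.55 pos [ 0.4968 -0.1612  0.0884] yaw 6.47 z [-0. -0. -1.] w 0.227 F [-0.1 -0.6 -2.4]
dp [ 0.055 -0.066 -0.023] ang [-0.003 -0.    -0.026]
```

{"op": "jog_arm", "data": {"dp": [[0,0.15,0],[0,0.4,0],[0,0.65,0],[0,0.85,0],[0,1.0,0]], "angular": [[0,0,0],[0,0,0],[0,0,0],[0,0,0],[0,0,0]], "claw": [10,10,10,10,10]}}

```text
t: 9.05
eef_pos: [0.5225, -0.1582, 0.0885]
tool_rot: [0.0, 0.666, 0.746, 0.0]
contact_force: [1.1, -0.4, -3.1]
gripper_width: 0.223
```

{"op": "jog_arm", "data": {"dp": [[0,0.1,0],[0,0.25,0],[0,0.4,0],[0,0.55,0],[0,0.7,0]], "angular": [[0,0,0],[0,0,0],[0,0,0],[0,0,0],[0,0,0]], "claw": [10,10,10,10,10]}}

```text
t: 9.55
eef_pos: [0.5392, -0.1564, 0.0885]
tool_rot: [-0.0, 0.666, 0.746, -0.0]
contact_force: [-0.5, 0.6, -2.3]
gripper_width: 0.227
```

```bash
python3 mv.py .495 -.16 .088 6.6;python3 - <<'E'
from h import *
from station import *
for n in ('side','wrist'):
    c=read_camera(n);cv2.imwrite(f'pics/{n}5.png',c['pixels']);pickle.dump(c,open(f'{n}5.pkl','wb'))
cv2.imwrite('pics/s5z.png',cv2.resize(pickle.load(open('side5.pkl','rb'))['pixels'][200:370,280:480],None,fx=3.5,fy=3.5))
E
```

```text
t 9.55 pos [ 0.5392 -0.1564  0.0885] yaw 6.47 z [-0.  0. -1.] w 0.227 F [-0.5  0.6 -2.3]
dp [ 0.055 -1.774  0.02 ] ang [-0.003 -0.001 -0.027]
```

View pics/s5z.png

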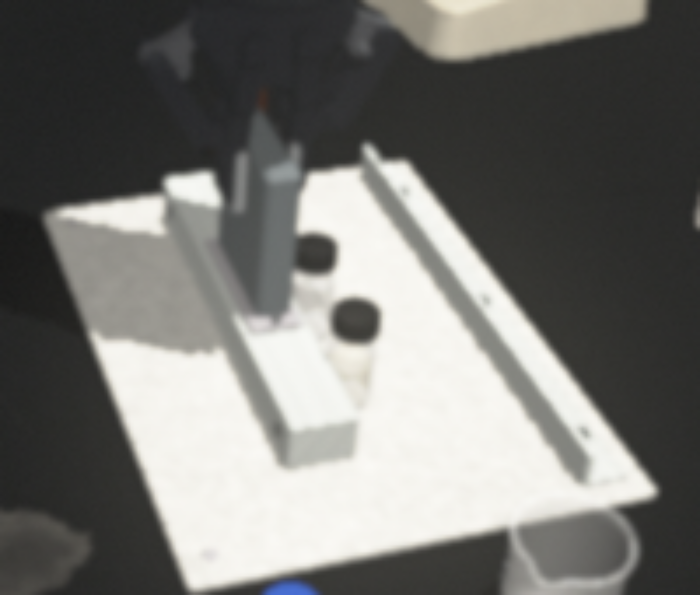

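View pics/wrist5.png

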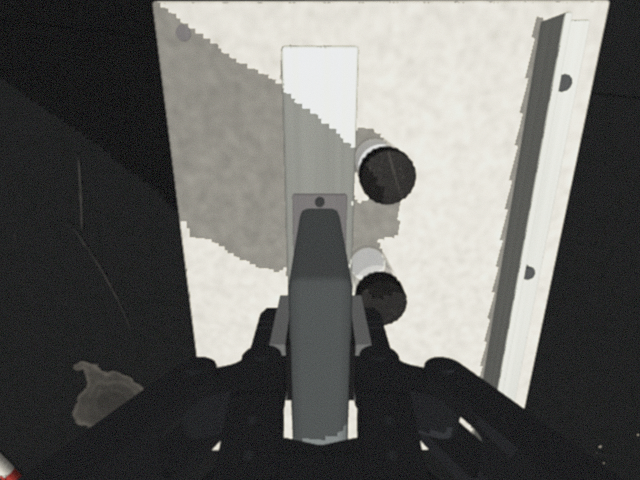

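{"op": "jog_arm", "data": {"dp": [[0,0.15,0],[0,0.3,0],[0,0.5,0],[0,0.7,0],[0,0.9,0]], "angular": [[0,0,0],[0,0,0],[0,0,0],[0,0,0],[0,0,0]], "claw": [10,10,10,10,10]}}

```text
t: 10.15
eef_pos: [0.562, -0.1537, 0.0885]
tool_rot: [0.0, 0.666, 0.746, 0.0]
contact_force: [-0.8, -0.0, -3.3]
gripper_width: 0.229
```

{"op": "jog_arm", "data": {"dp": [[0,0.2,0],[0,0.4,0],[0,0.6,0],[0,0.75,0],[0,0.9,0]], "angular": [[0,0,0],[0,0,0],[0,0,0],[0,0,0],[0,0,0]], "claw": [10,10,10,10,10]}}

```text
t: 10.65
eef_pos: [0.5841, -0.1513, 0.0885]
tool_rot: [-0.0, 0.666, 0.746, -0.0]
contact_force: [-0.7, -0.9, -2.9]
gripper_width: 0.228
```

{"op": "jog_arm", "data": {"dp": [[0,0.1,0],[0,0.2,0],[0,0.3,0],[0,0.4,0],[0,0.5,0]], "angular": [[0,0,0],[0,0,0],[0,0,0],[0,0,0],[0,0,0]], "claw": [10,10,10,10,10]}}

```text
t: 11.15
eef_pos: [0.5964, -0.1499, 0.0885]
tool_rot: [-0.0, 0.666, 0.746, -0.0]
contact_force: [-1.1, 0.0, -2.8]
gripper_width: 0.227
```

```bash
python3 mv.py .495 -.16 .088 6.6;python3 - <<'E'
from h import *
from station import *
for n in ('side','wrist'):
    c=read_camera(n);cv2.imwrite(f'pics/{n}6.png',c['pixels']);pickle.dump(c,open(f'{n}6.pkl','wb'))
cv2.imwrite('pics/s6z.png',cv2.resize(pickle.load(open('side6.pkl','rb'))['pixels'][200:370,280:480],None,fx=3.5,fy=3.5))
E
```

```text
t 11.15 pos [ 0.5964 -0.1499  0.0885] yaw 6.47 z [-0.  0. -1.] w 0.227 F [-1.1  0.  -2.8]
dp [ 0.054 -4.074  0.021] ang [-0.001 -0.    -0.026]
```

View pics/s6z.png

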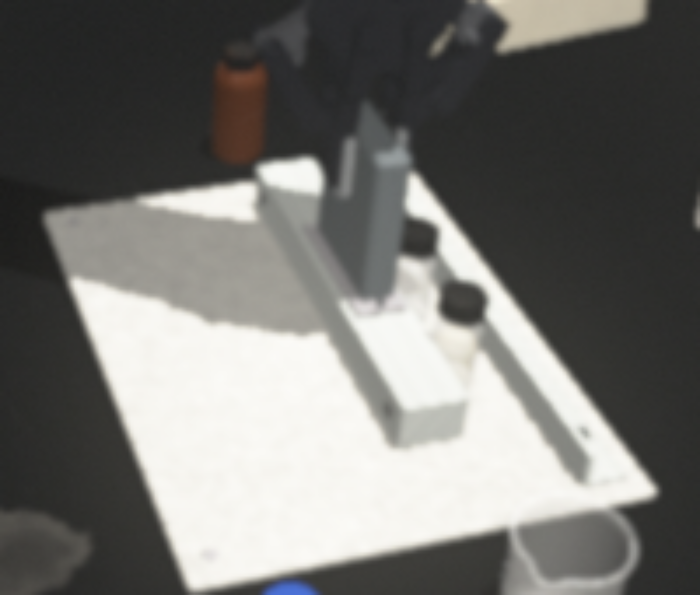

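View pics/wrist6.png

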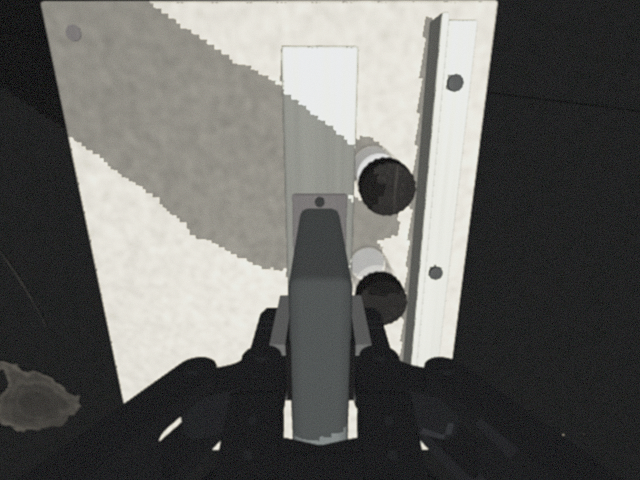

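```bash
python3 - <<'E'
from h import *
c=pickle.load(open('wrist6.pkl','rb'))
im=c['pixels'];g=cv2.cvtColor(im,6)
for r in (60,110): print(r,g[r,270:500:1].tolist()[140:190], )
t=np.radians(6.5);ex=np.array([np.cos(t),np.sin(t),0])
A=onz(c,(444,15),.028);B=onz(c,(413,360),.028);F=onz(c,(357,60),.035)
v=A-B;print('rail yaw',np.degrees(np.arctan2(v[1],v[0]))-90,'A',A,B)
print('bar front to rail',(A-F)@ex,(B-F)@ex,'TCP+18 to rail',(A-np.array([.5964,-.1499,0]))@ex-.018,(B-np.array([.5964,-.1499,0]))@ex-.018)
E
```

```text
60 [230, 228, 230, 230, 230, 231, 231, 232, 231, 233, 231, 208, 157, 145, 147, 139, 124, 95, 89, 89, 90, 91, 88, 85, 88, 89, 98, 148, 207, 229, 235, 234, 236, 233, 228, 228, 232, 234, 234, 235, 233, 234, 235, 235, 234, 234, 234, 234, 234, 235]
110 [230, 228, 229, 227, 228, 226, 197, 156, 139, 144, 150, 146, 129, 99, 89, 91, 92, 90, 90, 88, 88, 85, 111, 165, 221, 233, 233, 233, 232, 226, 215, 222, 233, 232, 235, 234, 234, 234, 234, 235, 235, 234, 235, 235, 235, 233, 235, 234, 234, 234]
rail yaw 6.549905279477315 A [ 0.6413768  -0.02156625  0.028     ] [ 0.66315993 -0.211285    0.028     ]
bar front to rail 0.04060925972916951 0.040775592590672025 TCP+18 to rail 0.04121547247873546 0.041381805340237984
```

{"op": "jog_arm", "data": {"dp": [[0,0.12,0],[0,0.26,0],[0,0.4,0],[0,0.5,0],[0,0.58,0]], "angular": [[0,0,0],[0,0,0],[0,0,0],[0,0,0],[0,0,0]], "claw": [10,10,10,10,10]}}

```text
t: 11.75
eef_pos: [0.6109, -0.1482, 0.0885]
tool_rot: [-0.0, 0.666, 0.746, -0.0]
contact_force: [-0.3, 0.3, -2.1]
gripper_width: 0.231
```

```bash
python3 mv.py .495 -.16 .088 6.6;python3 - <<'E'
from h import *
from station import *
for n in ('side','wrist'):
    c=read_camera(n);cv2.imwrite(f'pics/{n}7.png',c['pixels']);pickle.dump(c,open(f'{n}7.pkl','wb'))
cv2.imwrite('pics/s7z.png',cv2.resize(pickle.load(open('side7.pkl','rb'))['pixels'][200:370,280:480],None,fx=3.5,fy=3.5))
E
```

```text
t 11.75 pos [ 0.6109 -0.1482  0.0885] yaw 6.48 z [-0. -0. -1.] w 0.231 F [-0.3  0.3 -2.1]
dp [ 0.054 -4.66   0.021] ang [-0.     0.    -0.023]
```

View pics/s7z.png

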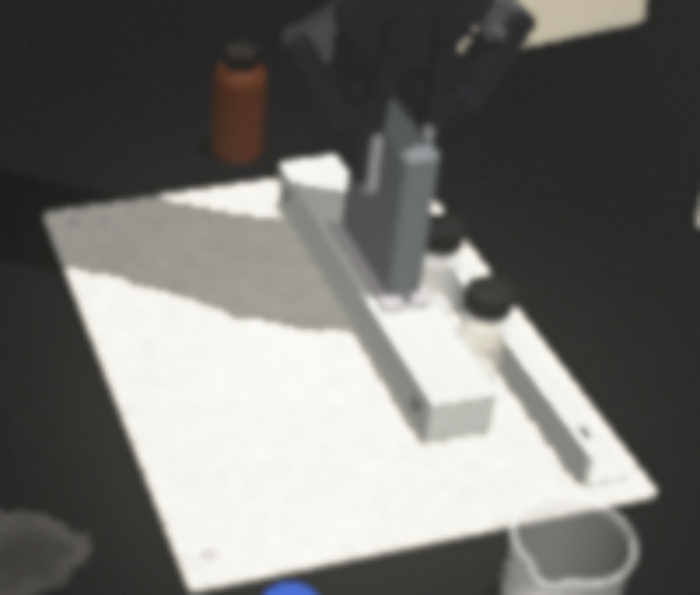

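View pics/wrist7.png

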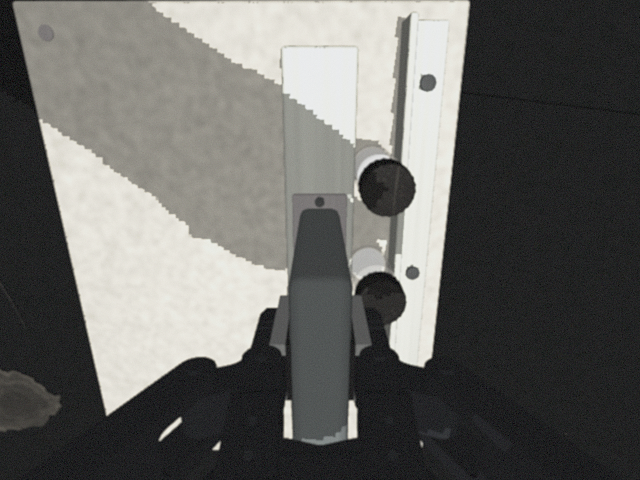

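{"op": "jog_arm", "data": {"dp": [[0,0.03,0],[0,0.04,0],[0,0.04,0.02],[0,0.04,0.04],[0,0.04,0.04]], "angular": [[0,0,0],[0,0,0],[0,0,0],[0,0,0],[0,0,0]], "claw": [10,10,10,10,10]}}

```text
t: 12.35
eef_pos: [0.6115, -0.1482, 0.0876]
tool_rot: [-0.0, 0.666, 0.746, 0.0]
contact_force: [-0.6, 0.3, -1.4]
gripper_width: 0.228
```

```bash
python3 mv.py .495 -.16 .088 6.6
```

```text
t 12.35 pos [ 0.6115 -0.1482  0.0876] yaw 6.46 z [-0.  0. -1.] w 0.228 F [-0.6  0.3 -1.4]
dp [ 0.056 -4.684 -0.015] ang [-0.001 -0.001 -0.027]
```

{"op": "jog_arm", "data": {"dp": [[0,0,0.01],[0,0,0.02],[0,0,0.03],[0,0,0.03],[0,0,0.03]], "angular": [[0,0,0],[0,0,0],[0,0,0],[0,0,0],[0,0,0]], "claw": [10,10,10,10,10]}}

```text
t: 12.85
eef_pos: [0.6116, -0.1482, 0.0876]
tool_rot: [-0.0, 0.666, 0.746, 0.0]
contact_force: [-4.8, 0.7, 6.3]
gripper_width: 0.228
```

{"op": "jog_arm", "data": {"dp": [[0,0,0],[0,0,0],[0,0,0],[0,0,0],[0,0,0]], "angular": [[0,0,0],[0,0,0],[0,0,0],[0,0,0],[0,0,0]], "claw": [22,26,32,38,44]}}

```text
t: 13.35
eef_pos: [0.6117, -0.1481, 0.0867]
tool_rot: [0.0, 0.666, 0.746, 0.0]
contact_force: [0.5, -0.1, 0.2]
gripper_width: 0.512
```

{"op": "jog_arm", "data": {"dp": [[0,0,-0.3],[0,0,-1],[0,0,-2],[0,0,-3],[0,0,-4]], "angular": [[0,0,0],[0,0,0],[0,0,0],[0,0,0],[0,0,0]], "claw": [45,45,45,45,45]}}

```text
t: 13.85
eef_pos: [0.6116, -0.1483, 0.1883]
tool_rot: [0.0, 0.666, 0.746, 0.0]
contact_force: [0.2, 0.6, 0.4]
gripper_width: 0.527
```

```bash
python3 mv.py .48 .1 .22 10;python3 - <<'E'
from h import *
from station import *
for n in ('side','wrist'):
    c=read_camera(n);cv2.imwrite(f'pics/{n}8.png',c['pixels']);pickle.dump(c,open(f'{n}8.pkl','wb'))
cv2.imwrite('pics/s8z.png',cv2.resize(pickle.load(open('side8.pkl','rb'))['pixels'][200:370,280:480],None,fx=3.5,fy=3.5))
E
```

```text
t 13.85 pos [ 0.6116 -0.1483  0.1883] yaw 6.46 z [ 0. -0. -1.] w 0.527 F [0.2 0.6 0.4]
dp [10.46  -4.112 -1.271] ang [ 0.003  0.002 -0.708]
```

View pics/s8z.png

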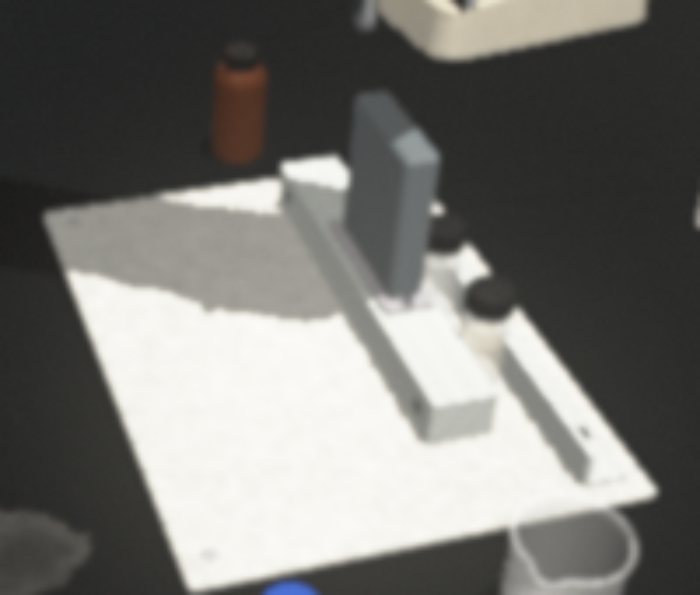

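View pics/wrist8.png

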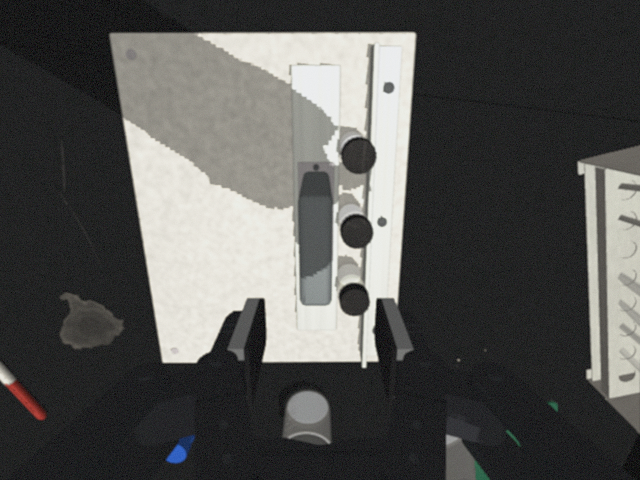

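{"op": "jog_arm", "data": {"dp": [[0.3,-0.4,-0.8],[1.5,-1,-1.5],[3,-1.6,-1.6],[4.6,-2.2,-1.6],[6.4,-2.8,-1.6]], "angular": [[0,0,0],[0,0,0],[0,0,0],[0,0,0],[0,0,0]], "claw": [45,45,45,45,45]}}

```text
t: 14.45
eef_pos: [0.523, 0.0035, 0.2267]
tool_rot: [0.0, 0.667, 0.745, 0.0]
contact_force: [0.6, 0.7, 1.2]
gripper_width: 0.526
```

{"op": "jog_arm", "data": {"dp": [[1.6,-0.4,0],[3.2,-0.8,0],[4.8,-1.2,0],[6.2,-1.5,0],[7,-1.6,0]], "angular": [[0,0,-0.4],[0,0,-0.8],[0,0,-1.2],[0,0,-1.6],[0,0,-2]], "claw": [45,45,45,45,45]}}

```text
t: 14.95
eef_pos: [0.463, 0.1752, 0.2266]
tool_rot: [-0.001, 0.596, 0.803, 0.0]
contact_force: [0.0, -0.7, 0.4]
gripper_width: 0.527
```

```bash
python3 - <<'E'
from h import *
from station import *
print(get_obs()['eef_pos'])
for n in ('side','top'):
    c=read_camera(n);cv2.imwrite(f'pics/{n}9.png',c['pixels']);pickle.dump(c,open(f'{n}9.pkl','wb'))
c=pickle.load(open('top9.pkl','rb'));im=c['pixels']
cv2.imwrite('pics/t9z.png',cv2.resize(im[170:300,290:490],None,fx=4,fy=4,interpolation=2))
O=np.array([.6505,-.1575]);t=np.radians(6.55);ex=np.array([np.cos(t),np.sin(t)]);ey=np.array([-ex[1],ex[0]])
g=cv2.cvtColor(im,6);m=np.zeros_like(g);m[190:275,332:440]=((g<80)[190:275,332:440])*255
n,l,s,ce=cv2.connectedComponentsWithStats(m)
for i in range(1,n):
    if s[i,4]>20:
        w=onz(c,ce[i],.064)[:2];print(ce[i],s[i],'board',(w-O)@ex,(w-O)@ey)
E
```

```text
[0.46299499 0.17519403 0.22656764]
[408.13333333 196.43333333] [404 193  10   8  60] board -0.013196094119540201 -0.05017411280657678
[383.85714286 195.76190476] [381 194   7   4  21] board -0.007029856518613109 0.006561099669996492
[359.82258065 200.11290323] [355 196  10   9  62] board -0.01327330848671726 0.06399147505530216
[381.97818182 211.01818182] [367 206  32  11 275] board -0.04400472438559881 0.015058755288638136
```

View pics/t9z.png

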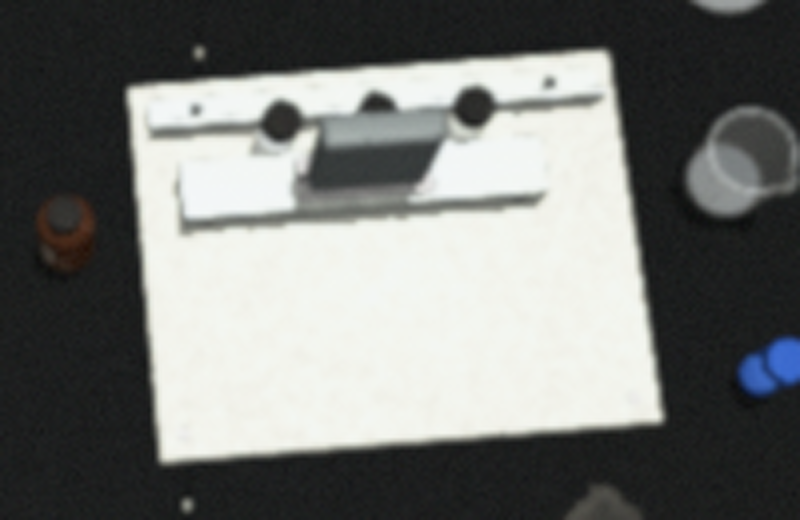

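View pics/side9.png

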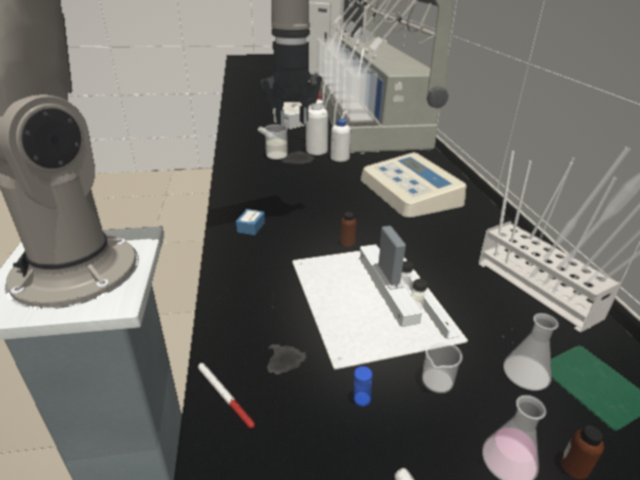

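{"op": "jog_arm", "data": {"dp": [[0,0,0],[0,0,0],[0,0,0],[0,0,0],[0,0,0]], "angular": [[0,0,0],[0,0,0],[0,0,0],[0,0,0],[0,0,0]], "claw": [45,45,45,45,45]}}

```text
t: 15.55
eef_pos: [0.4648, 0.1717, 0.2268]
tool_rot: [0.0, 0.599, 0.801, 0.0]
contact_force: [0.3, -0.3, -0.4]
gripper_width: 0.526
```

```bash
python3 -c "
from station import *
print(hand_in())"
```

```text
the job is handed in; nothing more can be done
None
```

I picked up the straightedge by its grip, set it behind the vials parallel to the rail, and pushed all three forward together to the rail. I then lowered it onto the board, let go, moved the arm clear and handed in at about 15.6 s of the 38 s allowed; no verdict was reported.

- **Vials:** in the top view the two outer vials stand at x ≈ -13 mm, y ≈ -50 and +64 mm in the board frame, inside the -25 to -5 mm needed. The grip half hides the middle vial there, so its x was not measured properly: the visible part of its cap gives -7 mm, which is unreliable. The wrist picture after release shows it upright and in line with the other two.
- **Straightedge and other objects:** the straightedge stands upright on the board with its front face about 26 mm from the rail. The brown bottle, small beaker and carton look unmoved in the pictures; I did not measure their final positions.
- **Camera disagreement:** the top and wrist cameras put the board 3–4 mm apart along the push direction. I used the wrist view for the final distance to the rail.

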